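# Latch the glass door of the bench stock cabinet

## Task

Shut the sliding glass door of the block cabinet and latch it: lift the brass latch bar by its rosewood knob while the door is still clear of the keeper, carry it over the keeper's front as the door closes, and gently feel for the notch so that the bar's lug drops fully home in it, then let go. Never ram or force the lug against the keeper, and leave the tools and blocks around it where they are.

Things in the scene. Friction and masses are not known exactly. Their poses are not given: they have to be found in the camera images.
- cabinet: Fixed birch cabinet 130 (x) x 500 (y) x 150 mm high, origin centre of underside. Its glazed front looks to its own +x (away from the robot at yaw 0); the sliding glass door in it shuts towards its own +y. A flat brass latch bar lies along y above the front edge, in the plane x = +79 mm, pivoted on the door; the steel keeper is at the +y end of the same edge.
- door (a joint): Travel of the sliding glass door along the cabinet's +y, m: 0 fully open, 0.14 end stop. It carries the latch bar along, has about 1.5 N of friction, stays where left, and is moved by pushing the latch's knob. About 0.12 (0.013 either way) with the lug in the notch.
- latch (a joint): Angle of the latch bar about its pivot, rad: 0 = level on its rest (also with the lug down in the notch); grows as the free end is lifted, to 0.7. It falls back by its own weight (0.2 kg). About 0.08 when the lug stands on top of the keeper.
- knob (a point): Grip point of the bar's knob, a level rosewood rod 14 mm thick sticking out of the bar to the cabinet's +x, 55 mm from the bar's mid-plane. This point is 32 mm out from that plane, 90 mm along the bar (+y) from the pivot and, bar level, 175 mm above the bench, as the pivot is. In front of the glass there is free room below and beside it for fingers that close along the cabinet's y.
- lug: Brass lug under the free end of the latch bar and fixed to it, 14 (x) x 12 (y) x 16 mm high; origin at the centre of its underside, 150 mm along the bar from the pivot and 22 mm below it (bar level: 153 mm above the bench).
- keeper: Fixed keeper, axes as the cabinet's; origin on the cabinet's top, 150 mm above the bench. On it a rigid steel plate 20 (x) x 71 (y) x 15 mm high: from its -y end a land 34 mm long, a notch 17 mm wide right through, a land 20 mm. The plate is adjustable: the notch's middle lies up to 10 mm either way along y from this origin, unmeasured; feel for it. 20 N of the lug on it is too much.
- iron: Loose bystander: brass veneer iron 60 x 115 x 78 mm with a rosewood handle, on the bench beyond the cabinet; origin centre of underside.
- folder: Loose bystander: flat bone folder 22 x 135 x 5 mm; origin centre of underside.
- rule: Loose bystander: steel rule 28 x 300 x 4 mm; origin centre of underside.
- dividers: Loose bystander: spring dividers lying flat, 180 mm long, rosewood handle; origin near the middle, on the bench.
- walnut_block: Loose bystander: dark walnut block 40 x 70 x 25 mm standing on the cabinet's top; origin centre of underside.
- padauk_block: Loose bystander: red padauk block 40 x 50 x 30 mm standing on the cabinet's top; origin centre of underside.
- cork_block: Loose bystander: cork sanding block 60 x 110 x 35 mm; origin centre of underside.
- tape_roll: Loose bystander: roll of veneer tape, ring 80 mm across, 22 mm high; origin centre of underside.

How it is judged (in metres and radians):
On the way, in this order (a step that is already met when the one before it is completed fails the run):
1. the latch bar is lifted (latch angle over 0.10) while its lug is still clear of the keeper (more than 55 mm short of the keeper's origin) (value of joint latch above 0.1 rad and y of lug in the frame of keeper below -0.055 m), for 0.1 s.
2. the lug is carried, still raised (latch angle over 0.06), over the keeper's front land (less than 36 mm short of the keeper's origin) (value of joint latch above 0.06 rad and y of lug in the frame of keeper above -0.036 m), for 0.1 s.
At the end, for the whole second after the job is handed in: The lug is down in the keeper's notch: latch bar level (latch angle under 0.03 rad) with the lug within 17 mm of the keeper's origin along the door's travel (anywhere in the notch), door and bar at rest (value of joint latch below 0.03 rad and y of lug in the frame of keeper between -0.017 and 0.017 m and velocity of joint latch between -0.05 and 0.05 rad/s and velocity of joint door between -0.01 and 0.01 m/s); the robot touches nothing.
It fails at once if the lug is pressed, rammed or dropped against the keeper with more than 20 N (contact force between lug and keeper above 20 N).
It fails at once if any of the loose tools or blocks is moved more than 20 mm (distance of any of iron, folder, rule, dividers, walnut_block, padauk_block, cork_block, tape_roll from where it was at the start of the episode above 0.02 m).
It also fails if it takes over 54 s, if anything falls off the work surface, if the arm or the gripper's body presses on something with over 40 N, if the wrist force passes 120 N, or if a joint passes its speed limit or range.

## Robot

A 6-joint arm with a two-finger parallel gripper is mounted at the origin on the work surface. World frame = base frame: x ahead of the robot, y to its left, z up, the work surface at z = 0. Lengths are in mm, angles in rad, forces in N, time in s.
With the tool pointing down it reaches from about 375 to 825 mm from the base axis. Payload 5.5 kg.
Tool frame: the origin (TCP) lies on the front face of the gripper's body, between the roots of the fingers; the fingertips stand 73 mm ahead of it and the grasp point (between the pads) lies 54 mm ahead of it; z points along the fingers, x is the direction in which the jaws open and shut, and the axes are right-handed (so a half turn about z gives the same grasp; the last joint's range is limited). The gripper opens to 85 mm and grips with 20 to 120 N. Pads are 22 mm wide; open, the fingers measure 114 mm over their backs; the gripper's body (76 mm by 85 mm) begins 54 mm behind the grasp point. The pads swing forward as they close: fully open they stand 13 mm farther back than shut.
Start: joints at [-1.119, 0.314, -0.047, 1.21, 0, 1.571], TCP at [261.948, -539.795, 303.899] pointing down, gripper open.
Joint ranges: [-2.67, 2.67], [-0.69, 1.73], [-1.03, 1.25], [-2.08, 2.16], [-1.42, 1.45], [-3.14, 3.14]. Speed limits (rad/s): [2.39, 2.39, 3.01, 3.14, 3.14, 3.14].

## Interface

Orientations are given as [roll, pitch, yaw] about the fixed x, y, z axes, in that order (R = Rz(yaw) Ry(pitch) Rx(roll)).
In Python, from bench import move_pose, move_linear, goto_joints, gripper_to, sleep, inverse_kinematics, observe, grab_frame, get_calibration, IKError, job_done, spot_in, place_of gives the robot as it stands. The module is installed in compiled form; this text tells all that it offers. Calls block until the motion is done:
- move_pose(position, orientation): joint-space move of the TCP to a pose.
- move_linear(position, rot=None, max_speed=150): straight line of the TCP; rot=None keeps the orientation; max_speed is the mean speed in mm/s.
- goto_joints(angles): joint-space move.
- gripper_to(opening): finger opening in mm; the grip force is fixed at half the most; returns when the fingers have stopped.
- sleep(seconds).
- inverse_kinematics(position, orientation): joint angles nearest the present ones, or None.
- observe(): the state.
- grab_frame(name): name is "scene" or "top" or "wrist"; returns the picture (400x640x3 uint8, blue, green, red); there is no depth.
- get_calibration(name): a dict with "mtx" (3x3 intrinsics, pixels), "origin" and "rotation" of the camera in the world; the wrist camera has in their place "mount" (4x4, takes a point from camera to tool coordinates, whose origin is the TCP and whose axes are the tool frame's). Camera axes: x right, y up, looking along -z (the intrinsics and any distortion apply to the point x, -y, -z); pixel columns grow to the right and rows downward; lengths in mm; the calibration is good to about 2 mm. A picture is of the moment at which its call begins: read the wrist's pose just before it. get_calibration takes no time and is no camera call.
A pose or a line that the arm cannot do raises IKError and nothing moves.
- job_done(): hands the job in, once; it reports no verdict.
Trained networks look in the newest picture that a camera, given by its name, has taken for a name from the list of things; names that differ only in an ending like _2 or _b are one class to them, and where a whole thing is asked for, a point or a joint stands for the part that bears it (a point fixed in the world has none). Each returns a list of dicts, best first, with "conf" (0 to 1); they miss things now and then, are a little off and sometimes report something else, mostly with a low value. They report only what shows in the picture. A call takes as long as a camera call.
- spot_in(camera, name): "pixel" ([column, row] in pixels, amid what is visible of it).
- place_of(camera, name): "pixel" ([column, row] in pixels: a listed point, or the origin of a listed thing).
The state is a dict: "t": time; "q": joint angles; "joint_vel": joint speeds; "tau": joint torques, N m; "eef_pos": TCP position; "tcp_rot": TCP orientation; "wrist_force": force on the tool from outside, world axes, zero at the start; "torque": the same for the moment, N m; "finger_gap": finger opening in mm.
Only numpy, scipy, OpenCV 4.12 (cv2) and the standard library are available. Lean on these libraries where they do the work, as an engineer would, in place of code of your own. Each camera call takes 0.05 s, during which the arm holds its last target. There are 200 camera calls.

## Working session

There is one attempt and no reset: what is moved stays moved. The work goes in short steps, each a Python script; the robot and the scene stay as the last script left them, time stands still between calls to the robot, and variables do not carry over. Pictures are saved under pics/ and viewed, on a budget of 10 in all, crops included, one or two more only if the job needs it, and the job is handed in when it is done.

```bash
mkdir -p pics
cat > h.py <<'E'
import numpy as np, cv2
from bench import *
from scipy.spatial.transform import Rotation as Rn
def cam(name):
    c=get_calibration(name); K=np.array(c["mtx"])
    if "origin" in c: return K,np.array(c["origin"]),np.array(c["rotation"]),c
    s=observe(); M=np.array(c["mount"]); R=Rn.from_euler('xyz',s["tcp_rot"]).as_matrix()
    return K,R@M[:3,3]+np.array(s["eef_pos"]),R@M[:3,:3],c
def ray(C,px):
    K,o,R,c=C; d=c.get("dist"); 
    p=cv2.undistortPoints(np.array([[px]],float),K,None if d is None else np.array(d))[0,0]
    v=R@np.array([p[0],-p[1],-1]); return o,v/np.linalg.norm(v)
def onz(C,px,z):
    o,v=ray(C,px); return o+v*(z-o[2])/v[2]
E
python3 - <<'E'
from h import *
s=observe(); print(s)
for n in ("scene","top"):
    c=get_calibration(n); print(n,c)
    f=grab_frame(n); cv2.imwrite(f"pics/{n}.png",f)
    C=cam(n)
    for k,z in (("cabinet",0),("knob",175),("lug",153),("keeper",150),("walnut_block",150),("padauk_block",150),("iron",0),("cork_block",0),("tape_roll",0)):
        r=place_of(n,k)[:2]
        print(k,[(np.round(a["pixel"]),round(a["conf"],2),np.round(onz(C,a["pixel"],z))) for a in r])
print(get_calibration("wrist"))
E
```

```text
{'t': 0.0, 'q': array([-1.11898175e+00,  3.14219543e-01, -4.80658051e-02,  1.21020654e+00,
       -2.39417971e-05,  1.57077916e+00]), 'joint_vel': array([-8.53094416e-05,  1.16490587e-03,  1.95620146e-04,  1.28906476e-03,
       -7.63249852e-05, -9.32526926e-04]), 'tau': array([-1.20081710e-03, -5.39594185e+01,  3.39746225e+01,  1.89879339e-02,
       -8.53297183e-05, -2.35648216e-06]), 'eef_pos': array([ 261.75640342, -539.38998746,  303.04416906]), 'tcp_rot': array([ 3.14156874e+00,  1.69555652e-03, -1.11896458e+00]), 'wrist_force': array([-0.30341493, -0.37873991,  0.29165025]), 'torque': array([-0.06597192,  0.05702941, -0.06265574]), 'finger_gap': 85.21662341348001}
scene {'mtx': array([[502.15875999,   0.        , 314.29542158],
       [  0.        , 502.15875999, 195.76694475],
       [  0.        ,   0.        ,   1.        ]]), 'origin': array([1335.71005809,  -52.09013505, 1253.39052522]), 'rotation': array([ 0.59252939, -0.00861211,  1.32802829])}Traceback (most recent call last):
  File "<stdin>", line 9, in <module>
  File "h.py", line 14, in onz
    o,v=ray(C,px); return o+v*(z-o[2])/v[2]
                                       ~^^^
IndexError: invalid index to scalar variable.
```

```bash
sed -i 's/np.array(c\["rotation"\]),c/Rn.from_euler("xyz",c["rotation"]).as_matrix(),c/' h.py
python3 - <<'E'
from h import *
for n in ("scene","top"):
    c=get_calibration(n); print(n,c)
    f=grab_frame(n); cv2.imwrite(f"pics/{n}.png",f)
    C=cam(n)
    for k,z in (("cabinet",0),("knob",175),("lug",153),("keeper",150),("walnut_block",150),("padauk_block",150),("iron",0),("cork_block",0),("tape_roll",0)):
        r=place_of(n,k)[:2]
        print(k,[(np.round(a["pixel"]),round(a["conf"],2),np.round(onz(C,a["pixel"],z))) for a in r])
print(get_calibration("wrist"))
E
```

```text
scene {'mtx': array([[502.15875999,   0.        , 314.29542158],
       [  0.        , 502.15875999, 195.76694475],
       [  0.        ,   0.        ,   1.        ]]), 'origin': array([1335.71005809,  -52.09013505, 1253.39052522]), 'rotation': array([ 0.59252939, -0.00861211,  1.32802829])}
cabinet [(array([249., 184.]), 0.88, array([429., -21.,   0.]))]
knob [(array([275., 176.]), 0.85, array([546.,  45., 175.])), (array([174., 299.]), 0.36, array([ 832., -245.,  175.]))]
lug [(array([295., 167.]), 0.51, array([515., 107., 153.]))]
keeper []
walnut_block [(array([184., 158.]), 0.81, array([ 408., -185.,  150.])), (array([248., 183.]), 0.24, array([534., -29., 150.]))]
padauk_block [(array([235., 150.]), 0.75, array([414., -45., 150.]))]
iron [(array([370., 244.]), 0.76, array([716., 273.,  -0.]))]
cork_block [(array([426., 183.]), 0.81, array([553., 505.,   0.]))]
tape_roll [(array([417., 162.]), 0.94, array([470., 507.,   0.])), (array([275., 175.]), 0.66, array([417.,  62.,   0.]))]
top {'mtx': array([[454.5024164 ,   0.        , 317.69868227],
       [  0.        , 454.5024164 ,
[... 711 characters left out ...]
_block [(array([193., 217.]), 0.82, array([542., 497.,   0.])), (array([387., 269.]), 0.52, array([392., -57.,   0.]))]
tape_roll [(array([186., 246.]), 0.95, array([458., 515.,   0.]))]
{'mtx': array([[276.51784558,   0.        , 319.76054147],
       [  0.        , 276.51784558, 198.61091287],
       [  0.        ,   0.        ,   1.        ]]), 'mount': array([[ 9.99999716e-01,  7.50542725e-04,  7.39199104e-05,
         4.30482909e-01],
       [ 7.36199688e-04, -9.50195028e-01, -3.11655044e-01,
        -8.00435680e+01],
       [-1.63672094e-04,  3.11655009e-01, -9.50195311e-01,
        -7.21133420e+01],
       [ 0.00000000e+00,  0.00000000e+00,  0.00000000e+00,
         1.00000000e+00]])}
```

View pics/scene.png

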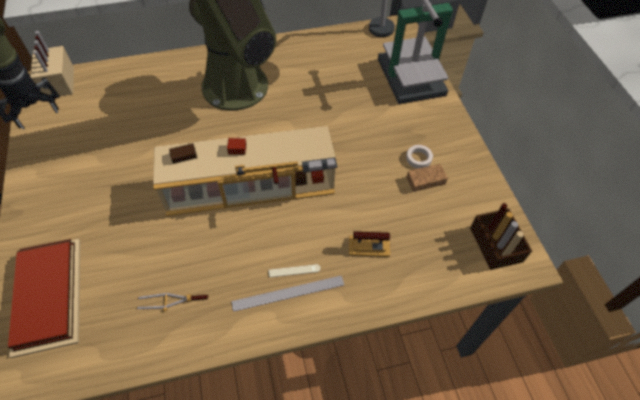

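View pics/top.png

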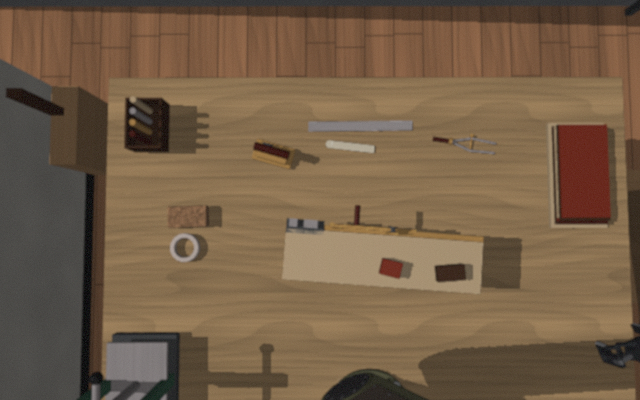

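Run:
```python
from h import *
p=[520,80,340]
for y in (1.45,-1.69): print(y,inverse_kinematics(p,[np.pi,0,y]))
move_pose(p,[np.pi,0,1.45])
sleep(.3)
C=cam("wrist"); f=grab_frame("wrist"); cv2.imwrite("pics/w1.png",f)
print(observe()["t"],C[1])
for k,z in (("cabinet",0),("knob",175),("lug",153),("keeper",150),("padauk_block",150)):
    for fn in (place_of,spot_in):
        r=fn("wrist",k)[:2]
        print(k,[(np.round(a["pixel"]),round(a["conf"],2),np.round(onz(C,a["pixel"],z))) for a in r])
g=cv2.imread("pics/top.png")[190:310,260:500]; cv2.imwrite("pics/topc.png",cv2.resize(g,(800,400),interpolation=cv2.INTER_CUBIC))
```

```text
1.45 [ 0.15264933  0.16167147 -0.15925988  1.24986498  0.          0.27344566]
-1.69 [ 0.15264933  0.16167147 -0.15925988  1.24986498  0.         -2.86973965]
3.8417 [441.23777469  89.03556554 412.07820208]
cabinet [(array([242., 107.]), 0.91, array([426., -21.,   0.])), (array([284., 234.]), 0.62, array([628.,   6.,   0.]))]
cabinet [(array([267., 120.]), 0.96, array([447.,  12.,   0.]))]
knob [(array([285., 232.]), 0.88, array([547.,  43., 175.]))]
knob [(array([281., 204.]), 0.66, array([519.,  44., 175.]))]
lug [(array([343., 188.]), 0.62, array([517., 102., 153.])), (array([243., 109.]), 0.54, array([434.,  21., 153.]))]
lug [(array([344., 187.]), 0.57, array([516., 104., 153.]))]
keeper [(array([429., 186.]), 0.96, array([526., 186., 150.])), (array([315., 291.]), 0.3, array([634.,  60., 150.]))]
keeper [(array([417., 180.]), 0.94, array([518., 175., 150.]))]
padauk_block [(array([175.,  94.]), 0.79, array([414., -37., 150.]))]
padauk_block [(array([160.,  89.]), 0.92, array([408., -49., 150.]))]
```

View pics/w1.png

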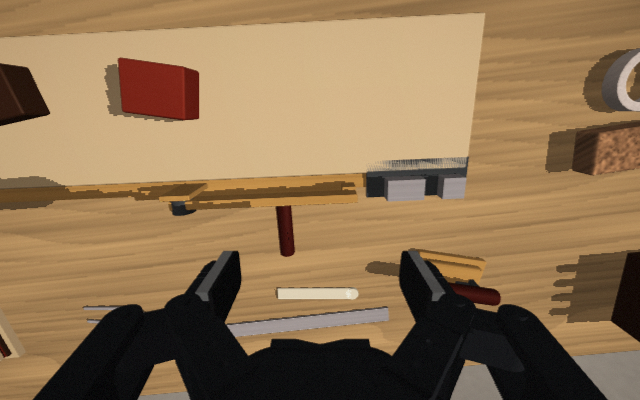

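View pics/topc.png

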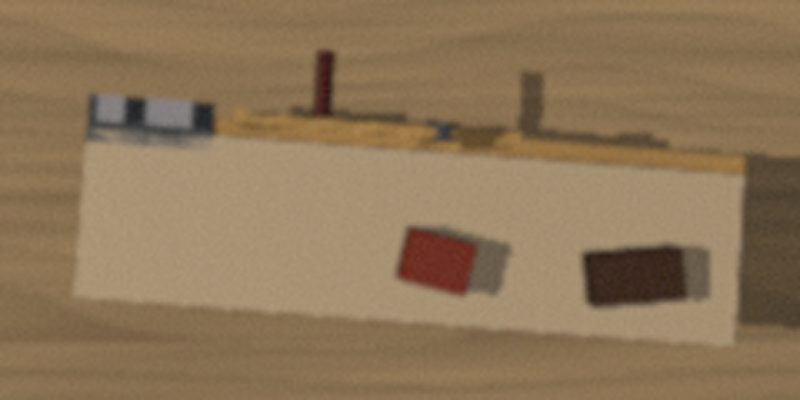

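Run:
```python
from h import *
C=cam("top")
for a in [(75,297),(735,345),(745,172),(88,140)]:
    print("top",np.round(onz(C,(260+a[0]*.3,190+a[1]*.3),150),1))
C=cam("wrist")
for n,a,z in [("rc back",(484,13),150),("rc front",(468,157),150),("front",(100,185),150),("back",(5,37),150),("knobtip",(287,252),175),("knobbase",(284,207),175),
 ("land1L",(386,180),165),("land1Lf",(386,199),165),("land1R",(424,199),165),("land2L",(444,197),165),("land2R",(466,196),165),("barend",(358,190),180)]:
    print(n,np.round(onz(C,a,z),1))
```

```text
top [382.  229.2 150. ]
top [ 344.5 -267.2  150. ]
top [ 474.2 -277.9  150. ]
top [499.9 219.5 150. ]
rc back [383.9 231.5 150. ]
rc front [501.9 223.7 150. ]
front [ 486.1 -133.6  150. ]
back [ 352.9 -165.6  150. ]
knobtip [567.9  42.  175. ]
knobbase [522.1  46.5 175. ]
land1L [510.8 142.1 165. ]
land1Lf [529.2 141.3 165. ]
land1R [533.5 176.7 165. ]
land2L [533.8 195.4 165. ]
land2R [535.3 215.8 165. ]
barend [512.6 114.2 180. ]
```

```bash
cat >> h.py <<'E'
yaw=-0.078
ex=np.array([np.cos(yaw),np.sin(yaw),0]); ey=np.array([-np.sin(yaw),np.cos(yaw),0]); ez=np.array([0,0,1.])
R0=Rn.from_euler('xyz',[np.pi,0,np.pi/2+yaw])
G0=np.array([546,43.5,175.])
def pose(d,a,dz=0,dy=0):
    "TCP pose for door shift d from start (mm), bar angle a"
    R=Rn.from_rotvec(ex*a)*R0
    g=G0+ey*(d+dy+90*(np.cos(a)-1))+ez*(90*np.sin(a)+dz)
    return g-54*R.apply([0,0,1]), R.as_euler('xyz')
def go(d,a,v=60,**k):
    p,r=pose(d,a,**k); move_linear(p,r,max_speed=v)
def st(m=""):
    s=observe(); F=s["wrist_force"]; e=np.array(s["eef_pos"])
    print(m,round(s["t"],2),"F xyz_c",np.round([F@ex,F@ey,F[2]],1),"gap",round(s["finger_gap"],1),"tcp_c",np.round([(e-G0)@ex,(e-G0)@ey,e[2]],1)); return s
E
python3 - <<'E'
from h import *
p,r=pose(0,0,dz=60); move_pose(p,r); gripper_to(50); st("above")
go(0,0,60); st("down"); gripper_to(0); sleep(.2); st("grip")
cv2.imwrite("pics/w2.png",grab_frame("wrist"))
E
```

```text
above 5.16 F xyz_c [-0.3  0.3  0. ] gap 50.0 tcp_c [  0.    0.3 289.6]
down 6.31 F xyz_c [ 0.6 -0.4  0.9] gap 49.8 tcp_c [3.000e-01 1.000e-01 2.295e+02]
grip 6.94 F xyz_c [-0.8  1.   5.7] gap 12.0 tcp_c [2.000e-01 1.000e-01 2.294e+02]
```

View pics/w2.png

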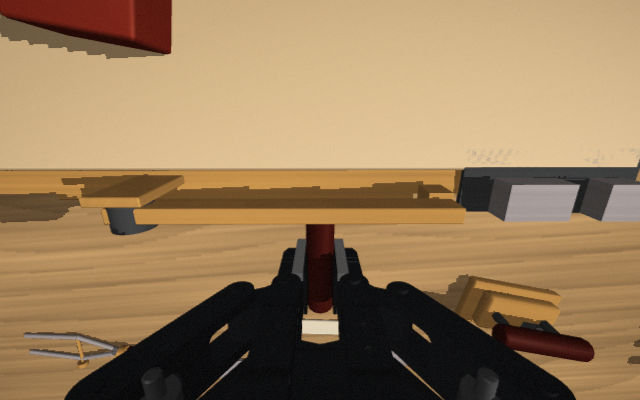

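Run:
```python
from h import *
C=cam("wrist")
for n,a,z in [("land1L",(500,180),165),("land1R",(573,180),165),("land2L",(602,180),165),("barend",(463,205),181)]:
    q=onz(C,a,z); print(n,np.round((q-G0)@ey,1),np.round((q-G0)@ex,1))
go(0,.06,40); st("l1"); go(0,.13,40); st("l2"); go(0,.2,40); sleep(.15); st("l3")
cv2.imwrite("pics/w3.png",grab_frame("wrist"))
```

```text
land1L 91.4 -44.5
land1R 128.5 -44.4
land2L 143.2 -44.4
barend 66.0 -36.7
l1 7.3 F xyz_c [ 1.  -0.4 -0.5] gap 11.9 tcp_c [ 2.00e-01 -3.90e+00  2.34e+02]
l2 7.63 F xyz_c [ 2.2 -1.1 -1.8] gap 11.9 tcp_c [ 1.000e-01 -8.100e+00  2.399e+02]
l3 8.12 F xyz_c [ 2.4 -0.6 -2.1] gap 11.9 tcp_c [ 1.000e-01 -1.250e+01  2.456e+02]
```

View pics/w3.png

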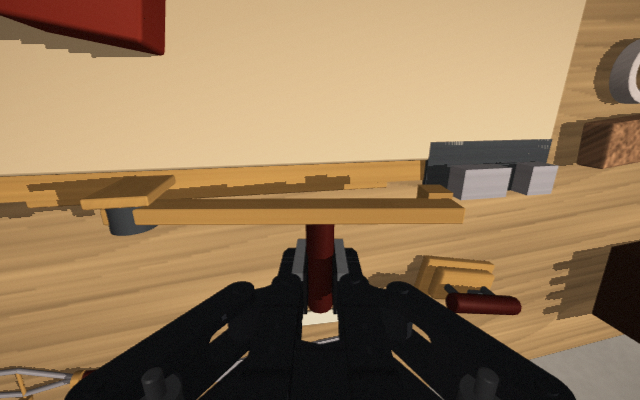

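Run:
```python
from h import *
go(58,.2,60); sleep(.15); st("carried")
go(58,.12,40); sleep(.1); s=st("a.12"); f0=s["wrist_force"][2]
a=.12
while a>.06:
    a-=.006; go(58,a,15); sleep(.05); s=st(f"{a:.3f}")
    if s["wrist_force"][2]-f0>2.0: break
np.save("a.npy",a)
cv2.imwrite("pics/w4.png",grab_frame("wrist"))
```

```text
carried 9.43 F xyz_c [ 3.6  0.8 -0.8] gap 12.2 tcp_c [1.000e-01 4.550e+01 2.459e+02]
a.12 9.89 F xyz_c [ 3.5  1.4 -2.3] gap 12.0 tcp_c [  0.   50.9 239.5]
0.114 10.19 F xyz_c [ 4.3  0.8 -1.8] gap 11.9 tcp_c [  0.   51.1 239. ]
0.108 10.49 F xyz_c [ 2.9 -0.4 -1. ] gap 11.9 tcp_c [  0.   51.6 238.4]
0.102 10.79 F xyz_c [ 3.8 -0.  -1.2] gap 11.6 tcp_c [  0.   52.  237.8]
0.096 11.09 F xyz_c [ 4.8  0.1 -1. ] gap 11.7 tcp_c [  0.   52.3 237.3]
0.090 11.39 F xyz_c [ 4.5 -1.5 -1.7] gap 12.0 tcp_c [  0.   52.7 236.9]
0.084 11.69 F xyz_c [ 3.4 -2.1  2.2] gap 12.4 tcp_c [  0.   53.1 236.7]
```

View pics/w4.png

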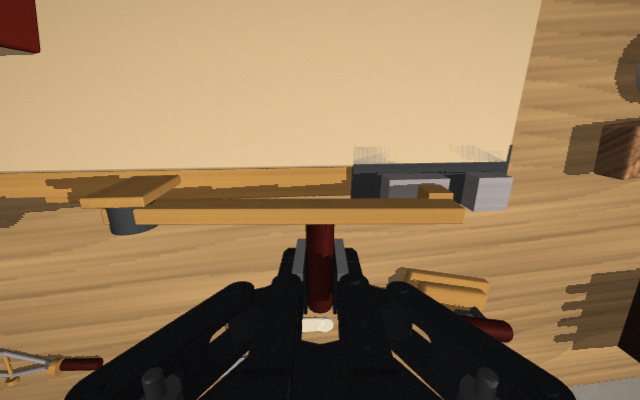

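Run:
```python
from h import *
a=float(np.load("a.npy")); st("before"); gripper_to(19); sleep(.1); s=st("open"); fy=s["wrist_force"]@ey
ref=None; d=58
P=lambda: grab_frame("wrist")[190:235,400:500].astype(float)
ref=P()
cv2.imwrite("pics/r0.png",grab_frame("wrist"))
for i in range(16):
    d+=1; go(d+.7,a,15); sleep(.05); s=st(f"d={d}"); df=s["wrist_force"]@ey-fy
    go(d,a,15); sleep(.1); im=P(); print("   diff",round(np.abs(im-ref).mean(),1)); 
    j=np.abs(im-ref).mean(); ref=im
    if abs(df)>6 or j>22: break
cv2.imwrite("pics/w5.png",grab_frame("wrist"))
```

```text
before 11.74 F xyz_c [ 1.9 -2.   3.6] gap 12.0 tcp_c [  0.   53.1 236.6]
open 12.08 F xyz_c [-0.1 -0.1 -0.6] gap 19.1 tcp_c [ -0.7  53.3 235.9]
d=59 12.5 F xyz_c [ 0.1 -1.3 -0. ] gap 19.2 tcp_c [ -0.   55.  236.4]
   diff 8.2
d=60 13.22 F xyz_c [0.  0.3 0.4] gap 19.0 tcp_c [ -0.   55.9 236.3]
   diff 4.9
d=61 13.93 F xyz_c [-0.4 -1.3 -0.6] gap 18.7 tcp_c [ -0.   56.7 236.3]
   diff 4.3
d=62 14.65 F xyz_c [-0.2 -1.9  0.2] gap 18.8 tcp_c [ -0.   57.8 236.3]
   diff 2.6
d=63 15.37 F xyz_c [-0.1 -1.7  0.2] gap 19.4 tcp_c [  0.   58.8 236.3]
   diff 2.5
d=64 16.08 F xyz_c [ 0.2 -0.8 -0.1] gap 19.1 tcp_c [ -0.   59.8 236.4]
   diff 3.4
d=65 16.8 F xyz_c [-0.1 -1.3  0.2] gap 19.0 tcp_c [ -0.   60.8 236.3]
   diff 3.1
d=66 17.52 F xyz_c [ 0.  -1.6  1. ] gap 18.8 tcp_c [ -0.   61.8 236.4]
   diff 4.1
d=67 18.23 F xyz_c [ 0.6 -1.4  0.3] gap 19.3 tcp_c [  0.   62.8 236.4]
   diff 2.4
d=68 18.95 F xyz_c [ 0.6 -1.5  0.1] gap 18.7 tcp_c [ -0.   63.8 236.3]
   diff 2.3
d=69 19.67 F xyz_c [ 0.  -1.  -0.4] gap 19.0 tcp_c [  0.   64.8 236.3]
   diff 2.4
d=70 20.38 F xyz_c [-0.4 -1.7  0.2] gap 19.0 tcp_c [ -0.   65.8 236.3]
   diff 2.6
d=71 21.1 F xyz_c [-1.  -1.  -0.5] gap 18.9 tcp_c [ -0.   66.7 236.3]
   diff 2.4
d=72 21.82 F xyz_c [ 0.6 -2.   0.6] gap 19.2 tcp_c [ -0.   67.8 236.4]
   diff 2.5
d=73 22.53 F xyz_c [ 0.6 -1.9  0.7] gap 19.0 tcp_c [ -0.   68.8 236.3]
   diff 2.1
d=74 23.25 F xyz_c [-0.5 -1.2  0. ] gap 19.4 tcp_c [ -0.   69.8 236.3]
   diff 2.1
```

View pics/w5.png

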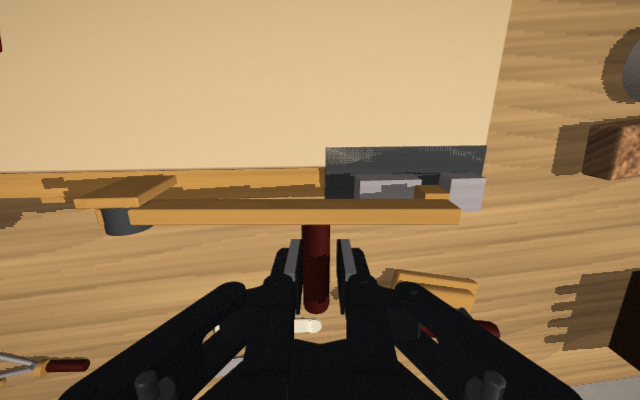

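Run:
```python
from h import *
a=float(np.load("a.npy")); s=observe(); fy=-.1
d=74
P=lambda: grab_frame("wrist")[190:235,400:500].astype(float)
ref=P()
for i in range(14):
    d+=1; go(d+.7,a,15); sleep(.03); s=observe(); df=s["wrist_force"]@ey-fy
    go(d,a,15); sleep(.1); im=P(); j=np.abs(im-ref).mean(); ref=im
    print(d,round(s["t"],2),"df",round(df,1),"diff",round(j,1))
    if abs(df)>5 or j>7: break
cv2.imwrite("pics/w6.png",grab_frame("wrist"))
```

```text
75 24.05 df -0.9 diff 1.9
76 24.75 df -1.7 diff 2.3
77 25.45 df -1.1 diff 2.2
78 26.15 df 0.3 diff 15.7
```

View pics/w6.png

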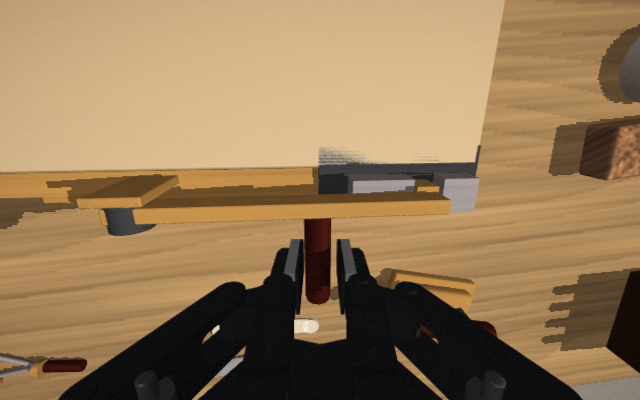

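Run:
```python
from h import *
a=float(np.load("a.npy"))
gripper_to(50); st("open"); go(78,a,60,dz=25); go(78,0,100,dz=120); sleep(.3); st("up")
C=cam("wrist"); f=grab_frame("wrist"); cv2.imwrite("pics/w7.png",cv2.resize(f[90:290,180:500],(800,500),interpolation=cv2.INTER_CUBIC))
for k,z in (("knob",175),("lug",153),("keeper",150)):
    print(k,[(np.round(r["pixel"]),round(r["conf"],2),np.round(onz(C,r["pixel"],z)),np.round((onz(C,r["pixel"],z)-G0)@ey,1)) for r in place_of("wrist",k)[:2]])
```

```text
open 27.0 F xyz_c [ 1.   0.6 -0.5] gap 50.0 tcp_c [ -0.   73.2 236.3]
up 28.89 F xyz_c [-0.4  0.4 -0.9] gap 50.0 tcp_c [-1.000e-01  7.790e+01  3.486e+02]
knob [(array([319., 197.]), 0.64, array([551., 120., 175.]), np.float64(76.8)), (array([411., 254.]), 0.21, array([618., 207., 175.]), np.float64(168.8))]
lug [(array([378., 158.]), 0.66, array([523., 180., 153.]), np.float64(134.5))]
keeper [(array([382., 161.]), 0.69, array([527., 184., 150.]), np.float64(139.0)), (array([411., 257.]), 0.64, array([636., 216., 150.]), np.float64(178.5))]
```

View pics/w7.png

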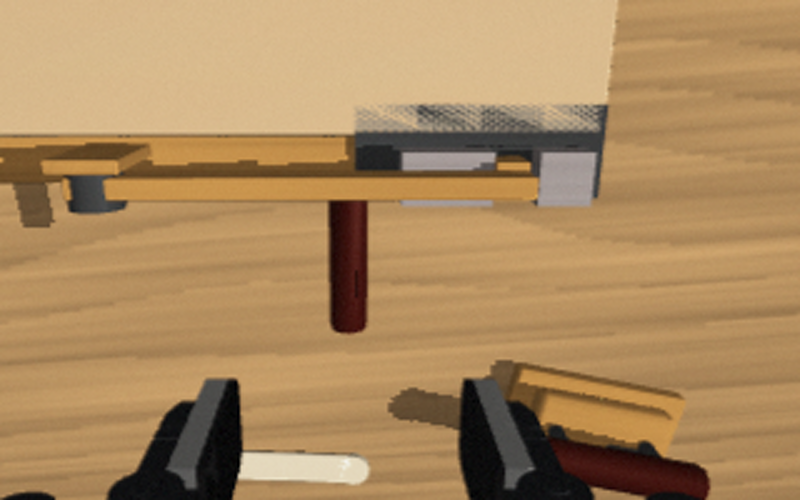

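```bash
python3 -c "
from bench import *
sleep(.2); job_done(); print(observe()['t'])"
```

```text
the job is handed in; nothing more can be done
the job is handed in; nothing more can be done
```

The door is shut and latched: the lug is down in the keeper's notch. The job was handed in at about 29 s of the 54 s allowed.

**How it went**
- I gripped the knob and lifted the bar to 0.2 rad while the lug was still about 78 mm short of the notch.
- I carried the lug over the keeper's front land and lowered it until it touched the land, at about 0.084 rad with roughly 4 N of vertical force change at the wrist.
- I opened the fingers to 19 mm so the bar rested under its own weight, then pushed the knob in 1 mm steps, backing off slightly after each. The push force stayed within about 2 N.
- The camera saw the bar drop at step 78. I then opened the fingers fully and moved up clear.

**Last checks**
- The final picture shows the bar level, with the lug sitting between the two lands of the keeper. The gripper was clear and the wrist force was near zero.
- The detector put the lug about 4.5 mm short of the keeper's origin, inside the 17 mm allowed. The lug-to-keeper contact force can only be inferred from the wrist readings.
- I did not measure the loose tools and blocks again; the robot was not driven near any of them.
- The scene and top cameras disagreed by about 8–10 mm in x, so I relied on the wrist camera.

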